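# U-bolt over a drain tube and through its acrylic bracket

### The arm

A 6-joint arm with a two-finger parallel gripper is mounted at the origin on the work surface. World frame = base frame: x ahead of the robot, y to its left, z up, the work surface at z = 0. Lengths are in mm, angles in rad, forces in N, time in s.
With the tool pointing down it reaches from about 350 to 875 mm from the base axis. Payload 4.2 kg.
Tool frame: the origin (TCP) lies between the finger pads; the fingertips stand 25 mm ahead of it and the grasp point (between the pads) lies 6 mm ahead of it; z points along the fingers, y is the line along which they close (so a half turn about z gives the same grasp; the last joint's range is limited). The gripper opens to 85 mm and grips with 20 to 120 N. Pads are 22 mm wide; open, the fingers measure 114 mm over their backs; the gripper's body (76 mm by 85 mm) begins 54 mm behind the grasp point. The pads swing forward as they close: fully open they stand 13 mm farther back than shut.
Start: joints at [1.604, 0.385, 0.008, 0, -1.194, -0.259], TCP at [139.897, 609.121, 225.312] pointing down, gripper open.
Joint ranges: [-3.14, 3.14], [-1.21, 2.06], [-1.07, 1.41], [-3.16, 2.05], [-2.99, -0.16], [-3.1, 3.1]. Speed limits (rad/s): [2.79, 2.79, 3.14, 3.14, 3.14, 3.14].

### API

Orientations are given as a unit quaternion [x, y, z, w].
In Python, from bench import arm gives the robot as it stands.
- The arm moves only by the shell command python3 -m pendant 'ROWS'. ROWS is JSON, a list of rows, each a list of 7 numbers: the shift along the tool's x, y, z in m, then the turn, a rotation vector about the tool's x, y, z in degrees, then the finger opening in m, from 0 to 0.0854. In form: [[x, y, z, wx, wy, wz, fingers], ...]. A call has 1 to 12 rows; each row shifts and turns the commanded pose from where the row before left it, along the tool's axes as they then stand; what a row does not reach is not made up. A row lasts 1/10 s, in which the tool goes at most 50 mm and 8.59 degrees, less where a joint would pass 70% of its speed; a pose out of reach is approached as far as the arm can. A call is refused whole if a number of a shift passes 0.05 or a number of a turn 8.59, either way. A call with a gripper value outside its range is refused whole. The fingers move at their own pace and stop on an object; the grip force is fixed at half the most. Time passes only in rows, so rows that do not move let the fingers close. It gives the time, the measured TCP pose, the force, the opening and the grip force at its end, in the units of the state.
- arm.read_state(): the state, without advancing time (a new reading comes with each control period).
- arm.get_image(name): name is "scene" or "side" or "wrist"; returns a dict with "image" (400x640x3 uint8, red, green, blue), "fx", "fy", "cx", "cy" (pixels), "xyz" and "rotation" of the camera in the world. Camera axes: x right, y down, z forward; pixel columns grow to the right and rows downward; lengths in mm; the calibration is good to about 2 mm. The wrist camera is an equidistant fisheye: a pixel r from the principal point sees the ray r / f radians off the axis. A picture is of the moment at which its call begins. There is no depth.
- arm.job_done(): hands the job in; it is judged then, once.
The state is a dict: "clock": time; "joints": joint angles; "joint_vel": joint speeds; "joint_efforts": joint torques, N m; "position": TCP position; "ee_rot": TCP orientation; "contact_force": force on the tool from outside, world axes, zero at the start; "wrist_torque": the same for the moment, N m; "gripper_width": finger opening in mm; "grasp_force": force on a finger pad.
Only numpy, scipy, OpenCV 4.12 (cv2) and the standard library are available. Lean on these libraries where they do the work, as an engineer would, in place of code of your own. Each camera call takes 0.05 s, during which the arm holds its last target. There are 200 camera calls.

### The job

Take the U-bolt with the blue grip from its rack, pass its legs down either side of the steel drain tube and through both holes of the green bracket plate, and then with the U-bolt push the tube fully down into its cradles, so that the crown sits on the tube; let go and leave it there. The acrylic bracket cracks easily, so feel for the holes and press home gently, never forcing, and keep the fingers off the stand and tube. Leave everything else on the bench where it is.

Things in the scene. Friction and masses are not known exactly. Their poses are not given: they have to be found in the camera images.
- stand: fixed bench stand of the drain tube. Origin: underside of its base, below the tube's middle; y along the tube, z up. Dark base 110 (x) x 250 (y) x 10 mm. Two blue cradles at y = +-105 (24 long in y, 72 wide in x, 76 high) hold a level steel tube, diameter 32, length 300, axis over x = 0 at z = 78 minus joint 'tube' (70 when fully down)
- plate_mid (a point): point on the stand at x 0, y 0, z 50 mm, axes as the stand: mid-range on top of a green acrylic bracket plate, 90 (x) x 100 (y) x 8 mm, empty below to z 10. Its two round through holes, diameter 10.5 mm plus 1.5 chamfer, lie at x = +-25 beside the tube, at one common y between -14 and +14 that varies and is NOT measured: see it from above, or feel with the leg tips
- tube (a joint): how far the steel tube is pushed down into its rubber-lined cradles, m: 0 to 0.002 at the start, 0.008 on the hard cradle floors. It slides down stiffly and level at about 11 N of push and stays where left. The bracket plate does not yield either (holds to 80 N sideways)
- ubolt: steel U-bolt, 0.16-0.26 kg. Origin midway between leg tips; z from tips to crown, x leg to leg. Round legs, diameter 8 mm, at x = +-25 (42 clear between), last 4 mm tapered to diameter 5. Crown bar, diameter 8: underside at z = 60. Blue grip block 40 (x) x 14 (y) x 34 (z 64 to 98) on the crown: grip across the 14. Starts upright in the grey rack; either way round fits
- leg_a (a point): tip of the U-bolt's leg at x = -25 (centre of its end face)
- leg_b (a point): tip of the U-bolt's leg at x = +25 (centre of its end face)
- ubolt_grip (a point): a good grip point: in the grip block on the U-bolt's middle line, 86 above the leg tips, axes as the U-bolt
- rack: grey plastic rack block, fixed, 100 (x) x 50 (y) x 42 high, origin at the centre of its underside; two blind holes, diameter 11, 32 deep, at x = -25 and +25, in which the U-bolt's legs stand (tips 10 above the bench); lift the U-bolt 35 or more to clear it.
- spare: spare wider U-bolt with a yellow grip block, 78 x 98 x 14, lying flat; origin on the bench under its middle (bystander, wrong size: leave alone). Sizes in mm.
- wrench: steel wrench lying flat, about 180 long; bystander. Sizes in mm.
- reagent: amber reagent bottle, diameter 68, height 170; origin at the centre of its foot; bystander. Sizes in mm.
- vial_a: white vial, diameter 36, height 60, white cap; bystander. Sizes in mm.
- vial_b: white vial, diameter 36, height 60, red cap; bystander. Sizes in mm.
- tray: empty yellow plastic tray 150 x 220 x 45; bystander. Sizes in mm.
- scoop: yellow plastic scoop lying flat, about 250 long; bystander. Sizes in mm.
Not all that is in view belongs to the job. Leave any turquoise look-alike of the ubolt alone.

How it is judged:
By the outcome, as a careful person would: the job done as asked, in the order asked, and still so for the second after the job is handed in, with the robot touching nothing.
It also fails if it takes over 51 s, if anything falls off the work surface, if the arm or the gripper's body presses on something with over 40 N, if the wrist force passes 120 N, or if a joint passes its speed limit or range.

## Working session

There is one attempt and no reset: what is moved stays moved. The work goes in short steps, Python scripts to look and compute and a shell command to move; the robot and the scene stay as the last step left them, time stands still between calls to the robot, and variables do not carry over. Pictures are saved under pics/ and viewed, at most 10 in all, crops included, and the job is handed in when it is done.

```bash
ls; mkdir -p pics; python3 - <<'E'
from bench import arm
import cv2
for n in("scene","side","wrist"):
    d=arm.get_image(n); cv2.imwrite(f"pics/{n}0.png",d["image"][:,:,::-1])
    print(n,d["fx"],d["fy"],d["cx"],d["cy"],d["xyz"],d["rotation"])
print(arm.read_state())
E
```

```text
pics
scene 377.814556071535 377.814556071535 319.7262074040367 200.8092473419502 [1333.52284879  847.97737586  874.74727875] [ 0.34216766  0.81216793 -0.44011128 -0.17206571]
side 387.483638086188 387.483638086188 321.9313034343867 198.23101466613775 [384.3776889  768.90393973 856.34361686] [-0.10616469  0.91554403 -0.38653327  0.0331696 ]
wrist 309.70691628693146 309.70691628693146 317.54023080430125 196.74305406314753 [212.30125146 592.26142035 373.0112199 ] [-0.6153866   0.77422896  0.11493088 -0.09305773]
{'clock': 0.15, 'joints': array([ 1.60363483e+00,  3.85394045e-01,  6.95051198e-03, -3.19762955e-04,
       -1.19400350e+00, -2.58603915e-01]), 'joint_vel': array([-0.00124308, -0.00396606,  0.00378614,  0.00209144, -0.00099547,
        0.00042654]), 'joint_efforts': array([-4.05816063e-04, -3.92679691e+01,  1.88581431e+01,  4.18860421e+00,
       -3.39151644e-03,  2.54114596e-06]), 'position': array([139.79948704, 608.71139041, 224.47336098]), 'ee_rot': array([ 9.93628518e-01, -1.12701660e-01, -2.71957022e-05,  8.38185816e-04]), 'contact_force': array([-0.8682226 ,  0.09067015,  0.04586691]), 'wrist_torque': array([-0.01372297, -0.04649239, -0.03055113]), 'grasp_force': 0.0, 'gripper_width': 85.43774805840201}
```

View pics/scene0.png

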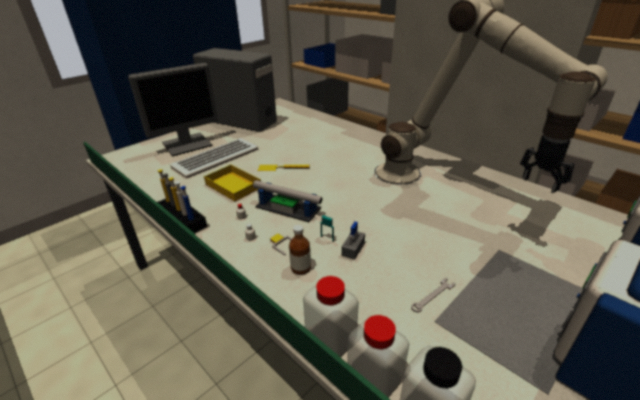

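View pics/side0.png

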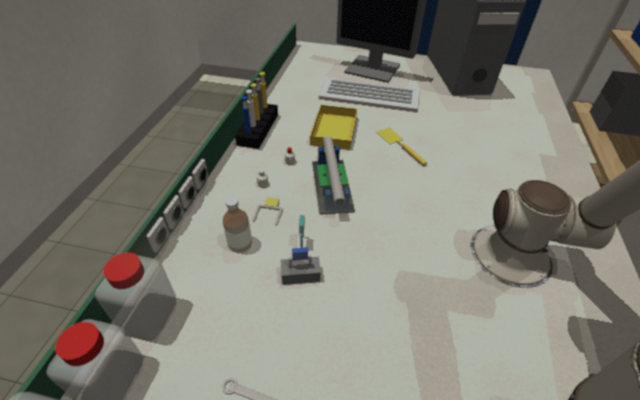

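Scene: stand at about (290,200), the turquoise look-alike at (327,227) and the rack with the blue grip at (353,240). Side: stand at (333,180), turquoise at (302,228), rack at (300,268). I'll enlarge both.

```bash
cat > h.py <<'E'
import numpy as np, cv2
from bench import arm
from scipy.spatial.transform import Rotation as R
CAM={"scene":(377.8146,319.726,200.809,[1333.523,847.977,874.747],[0.34216766,0.81216793,-0.44011128,-0.17206571]),
"side":(387.4836,321.931,198.231,[384.378,768.904,856.344],[-0.10616469,0.91554403,-0.38653327,0.0331696])}
def pix(n,P):
    f,cx,cy,t,q=CAM[n]; c=R.from_quat(q).inv().apply(np.atleast_2d(P)-np.array(t))
    return np.c_[f*c[:,0]/c[:,2]+cx,f*c[:,1]/c[:,2]+cy]
def at(n,u,v,z):
    f,cx,cy,t,q=CAM[n]; d=R.from_quat(q).apply([(u-cx)/f,(v-cy)/f,1]); t=np.array(t)
    return t+d*(z-t[2])/d[2]
def crop(img,x,y,w,h,s): return cv2.resize(img[y:y+h,x:x+w],None,fx=s,fy=s,interpolation=cv2.INTER_CUBIC)
E
python3 - <<'E'
from h import *
a=cv2.imread("pics/scene0.png");b=cv2.imread("pics/side0.png")
A=crop(a,245,170,130,90,6);cv2.imwrite("pics/sc1.png",A)
B=crop(b,270,125,100,170,4)
cv2.imwrite("pics/s1.png",cv2.resize(crop(b,270,127,95,160,1),None,fx=3.7,fy=3.7,interpolation=cv2.INTER_CUBIC))
E
```

```text
(no output)
```

View pics/sc1.png

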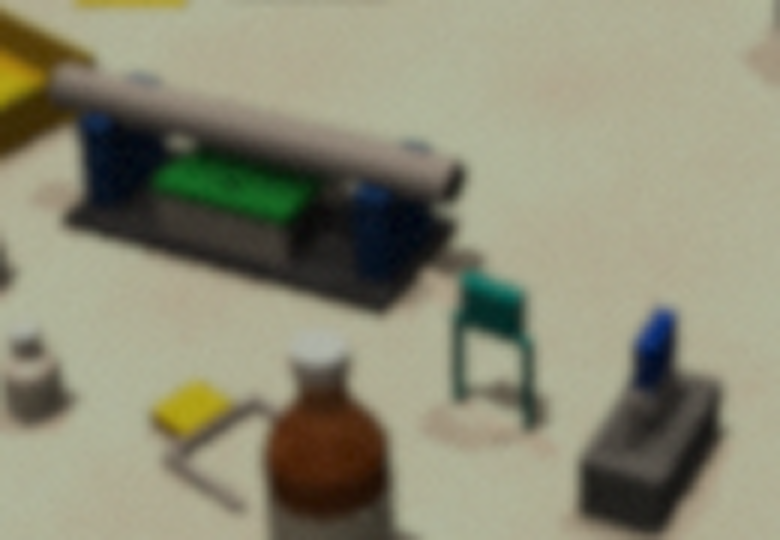

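View pics/s1.png

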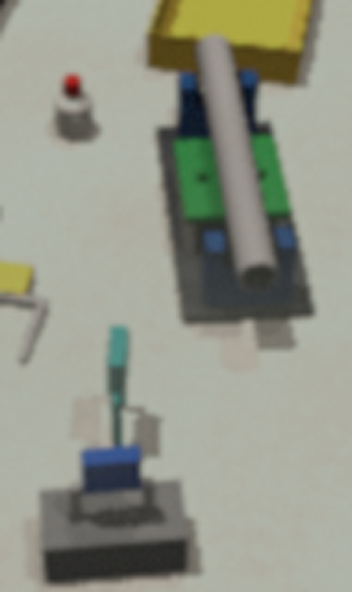

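Side crop: stand base, tube ends and plate corners are all visible, and the holes show as dark spots at crop (202,177) and (262,175). The turquoise bolt stands between the rack and the stand. Next I fit the poses from both views.

```bash
cat >> h.py <<'E'
from scipy.optimize import least_squares
def S(u,v): return ("side",270+(u+.5)/3.7-.5,127+(v+.5)/3.7-.5)
def C(u,v): return ("scene",245+(u+.5)/6-.5,170+(v+.5)/6-.5)
def fit(cor,x0,off=None):
    def W(p,l): 
        c,s=np.cos(p[2]),np.sin(p[2]); return [p[0]+c*l[0]-s*l[1],p[1]+s*l[0]+c*l[1],l[2]]
    def r(p): return np.concatenate([pix(o[0],W(p,l))[0]-o[1:] for l,o in cor])
    s=least_squares(r,x0,x_scale=[10,10,.1],loss="soft_l1"); return s.x,r(s.x).reshape(-1,2)
E
python3 - <<'E'
from h import *
print("dir", at("side",*S(257,272)[1:],77),at("side",*S(213,42)[1:],77))
rk=[at("side",*S(u,v)[1:],42) for u,v in((43,490),(182,482),(187,543),(45,553))]; print(np.round(rk))
t0=at("side",*S(235,157)[1:],77)
# near end of tube is local -y or +y : choose yaw so that local +y points near->far
a=at("side",*S(257,272)[1:],77);b=at("side",*S(213,42)[1:],77); d=b-a; yaw=np.arctan2(-d[0],d[1])
# left in side picture => local x sign
L=at("side",*S(175,138)[1:],50)-at("side",*S(282,132)[1:],50); sx=np.sign(np.dot(L[:2],[np.cos(yaw),np.sin(yaw)])); print("yaw",yaw,"left x sign",sx)
l=sx
cor=[((0,-150,77),S(257,272)),((l*45,50,50),S(175,138)),((-l*45,50,50),S(282,132)),((l*45,-50,50),S(186,220)),((-l*45,-50,50),S(289,212)),
((l*55,-125,0),S(187,320)),((-l*55,-125,0),S(312,313)),((l*55,125,10),S(160,130)),
((l*55,125,0),C(68,225)),((l*55,-125,0),C(382,309)),((-l*55,-125,0),C(455,238)),((0,-150,77),C(449,180)),((0,150,77),C(60,85)),((l*45,-50,50),C(295,215)),((l*45,50,50),C(158,185))]
x,r=fit(cor,[t0[0],t0[1],yaw]);print("stand",x);print(np.round(r,1).tolist())
for lab in((202,177),(262,175)):
    P=at("side",*S(*lab)[1:],49)[:2]-x[:2];c,s=np.cos(x[2]),np.sin(x[2]);print("hole local",c*P[0]+s*P[1],-s*P[0]+c*P[1])
P=at("scene",*C(235,184)[1:],49)[:2]-x[:2];print("hole scene",c*P[0]+s*P[1],-s*P[0]+c*P[1])
rk=np.array(rk);d=rk[1]-rk[0];yr=np.arctan2(d[1],d[0])
n=rk[0]-rk[3]; far=np.sign(np.dot(n[:2],[-np.sin(yr),np.cos(yr)]));print("far",far)
cor=[((-50,25*far,42),S(43,489)),((50,25*far,42),S(182,482)),((50,-25*far,42),S(187,543)),((-50,-25*far,42),S(43,552)),((-50,-25*far,0),S(47,582)),((50,-25*far,0),S(187,573)),
((-50,-25*far,42),C(582,460)),((-50,25*far,42),C(0,0))][:7]
for k in(0,1):
  x,r=fit(cor,[*rk.mean(0)[:2],yr]);print("rack",x);print(np.round(r,1).tolist())
  break
g=[at("side",*S(u,v)[1:],108) for u,v in((83,452),(140,449))];print("grip top edges",g)
print([pix("scene",(x[0]+np.cos(x[2])*a-np.sin(x[2])*b,x[1]+np.sin(x[2])*a+np.cos(x[2])*b,42)) for a,b in((-50,-25),(50,-25),(50,25),(-50,25))])
print("turq",at("side",*S(117,440)[1:],0), at("scene",*C(460,398)[1:],0),at("scene",*C(530,425)[1:],0), at("scene",*C(490,290)[1:],100))
E
```

```text
dir [494.10150331 -16.60015532  77.        ] [ 591.00431056 -304.48549592   77.        ]
[[603. 197.  42.]
 [511. 168.  42.]
 [496. 217.  42.]
 [587. 247.  42.]]
yaw -2.8169031089664838 left x sign -1.0
stand [ 540.07391377 -157.27933595   -2.82182403]
[[0.3, 0.5], [0.4, 0.4], [-1.2, 0.7], [0.4, -1.2], [1.4, -0.5], [-1.2, 0.7], [0.9, 0.6], [-0.5, -2.1], [-1.3, -0.0], [-0.0, 1.5], [0.5, -1.4], [0.6, 0.7], [0.5, -0.3], [-1.9, 0.5], [-0.8, -0.5]]
hole local -27.648962377609344 -0.9700555426496571
hole local 24.249022535865187 -2.137772162654233
hole scene -22.976836438823973 0.27886602154705464
far 1.0
rack [549.70297159 204.88685527  -2.84752451]
[[-0.4, -0.4], [0.6, -0.2], [0.6, -0.7], [-0.4, -1.2], [-0.6, 0.1], [0.3, 0.6], [13.0, 4.0]]
grip top edges [array([569.08104665, 207.85397859, 108.        ]), array([533.30519871, 196.57952271, 108.        ])]
[array([[354.56492498, 250.2506502 ]]), array([[366.07560294, 233.38600139]]), array([[353.01190115, 229.46101578]]), array([[340.93585846, 245.83411571]])]
turq [573.8623787  109.74079391   0.        ] [576.49367387  72.69357187   0.        ] [ 5.65799274e+02  1.21419974e+02 -1.13686838e-13] [580.91084638 104.2462889  100.        ]
```

```bash
python3 -m pendant '[[0,0,0,0,0,-7.45,0.0854],[0,0,0,0,0,-7.45,0.0854],[0,0,0,0,0,-7.45,0.0854],[0,0,0,0,0,-7.45,0.0854]]'
python3 -m pendant '[[0.0229,0.0421,0,0,0,0,0.0854],[0.0229,0.0421,0,0,0,0,0.0854],[0.0229,0.0421,0,0,0,0,0.0854],[0.0229,0.0421,0,0,0,0,0.0854],[0.0229,0.0421,0,0,0,0,0.0854],[0.0229,0.0421,0,0,0,0,0.0854],[0.0229,0.0421,0,0,0,0,0.0854],[0.0229,0.0421,0,0,0,0,0.0854],[0.0229,0.0421,0,0,0,0,0.0854],[0.0229,0.0421,0,0,0,0,0.0854],[0.0229,0.0421,0,0,0,0,0.0854],[0.0229,0.0421,0,0,0,0,0.0854]]'
python3 - <<'E'
from h import *
d=arm.get_image("wrist");cv2.imwrite("pics/w1.png",d["image"][:,:,::-1]);np.savez("w1.npz",xyz=d["xyz"],rot=d["rotation"])
print(d["xyz"],d["rotation"]);s=arm.read_state();print(s["clock"],s["position"],R.from_quat(s["ee_rot"]).as_matrix().round(4).tolist(),s["joints"],s["contact_force"])
E
```

```text
clock: 0.55
position: [139.8, 608.9, 224.8]
ee_rot: [0.989, 0.149, -0.0, 0.0]
contact_force: [-0.2, -1.0, -0.1]
gripper_width: 85.8
grasp_force: 0.0
clock: 1.75
position: [550.4, 203.7, 225.2]
ee_rot: [0.989, 0.147, -0.0, 0.0]
contact_force: [1.2, 1.1, 0.1]
gripper_width: 85.3
grasp_force: 0.0
[621.62190834 225.4426451  373.7948669 ] [ 0.79388136 -0.58972207 -0.08818529  0.11917894]
1.8 [554.34994789 199.36374016 224.70558568] [[0.9585, 0.285, 0.0009], [0.285, -0.9585, -0.0023], [0.0002, 0.0024, -1.0]] [ 0.62118748  0.32421392 -0.0855439   0.0025578  -1.1616362   1.23762565] [ 3.52457526 -0.07883783  2.07548024]
```

View pics/w1.png

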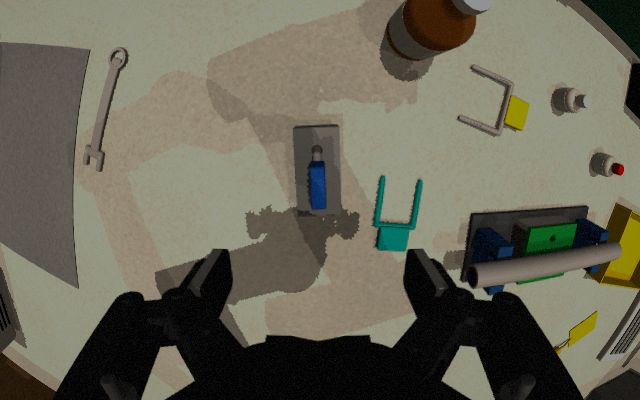

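Wrist view: rack top corners at (294,126), (338,125), (341,214) and (299,214), with the blue grip top spanning about (310,165) to (327,208). The hole in the green plate shows at (552,238).

```bash
cat >> h.py <<'E'
def wat(u,v,z,xyz,q):
    a=np.array([u-317.54,v-196.743]);r=np.hypot(*a);th=r/309.707
    d=R.from_quat(q).apply([np.sin(th)*a[0]/r,np.sin(th)*a[1]/r,np.cos(th)]);return np.array(xyz)+d*(z-xyz[2])/d[2]
def wpix(P,xyz,q):
    c=R.from_quat(q).inv().apply(np.array(P)-xyz);th=np.arctan2(np.hypot(c[0],c[1]),c[2]);return np.array([317.54,196.743])+309.707*th*c[:2]/np.hypot(c[0],c[1])
E
python3 - <<'E'
from h import *
z=np.load("w1.npz");X,q=z["xyz"],z["rot"]
p=[wat(u,v,42,X,q)[:2] for u,v in((294,126),(338,125),(341,214),(299,214))];print(np.round(p,1),np.mean(p,0))
a=np.array(p);d=a[0]+a[1]-a[2]-a[3];print("yaw",np.arctan2(d[1],d[0]))
im=cv2.imread("pics/w1.png").astype(int);m=(im[:,:,0]>im[:,:,2]+40)&(im[:,:,0]>im[:,:,1]+30);m[:150]=0;m[215:]=0;m[:,:295]=0;m[:,340:]=0
v,u=np.nonzero(m);print(len(u),u.min(),u.max(),v.min(),v.max(),cv2.minAreaRect(np.c_[u,v].astype(np.float32)))
for z_ in(74,108): print(z_,[wat(*c,z_,X,q)[:2].round(1).tolist() for c in cv2.boxPoints(cv2.minAreaRect(np.c_[u,v].astype(np.float32)))])
# predicted from fit
for x0 in ([549.7,204.9,.294],):
  c,s=np.cos(x0[2]),np.sin(x0[2])
  for l in((-20,-7,108),(20,-7,108),(20,7,108),(-20,7,108),(-20,-7,74),(20,-7,74),(20,7,74),(-20,7,74)): print(l,wpix([x0[0]+c*l[0]-s*l[1],x0[1]+s*l[0]+c*l[1],l[2]],X,q).round(1))
for zz in(50,46): print("hole",wat(552,238,zz,X,q))
st=arm.read_state();print(st["position"],st["clock"])
E
```

```text
[[592.5 242.7]
 [607.1 198.1]
 [512.2 164.2]
 [498.4 210.2]] [552.56416946 203.80214621]
yaw 0.3377504523537265
627 309 325 162 208 ((317.28802490234375, 185.26060485839844), (46.09242248535156, 15.131098747253418), 87.1375961303711)
74 [[564.7, 217.3], [569.7, 203.3], [524.7, 187.0], [519.4, 201.6]]
108 [[571.2, 218.2], [575.6, 205.8], [535.7, 191.3], [531.0, 204.3]]
(-20, -7, 108) [323.9 210.7]
(20, -7, 108) [324.1 167.5]
(20, 7, 108) [308.1 167.5]
(-20, 7, 108) [308.5 210.7]
(-20, -7, 74) [323.2 199.4]
(20, -7, 74) [323.4 160.6]
(20, 7, 74) [309.1 160.6]
(-20, 7, 74) [309.4 199.4]
hole [ 564.88359678 -147.27825186   50.        ]
hole [ 564.18268003 -151.88265959   46.        ]
[554.34994789 199.36374016 224.70558568] 1.8
```

```bash
python3 -m pendant '[[0,0,0,0,0,-2,0.0854],[0,0,0,0,0,0,0.0854],[0,0,0,0,0,0,0.0854]]'
python3 - <<'E'
from h import *
s=arm.read_state();M=R.from_quat(s["ee_rot"]).as_matrix();print(s["position"],np.arctan2(M[1,0],M[0,0]),M[2],s["contact_force"]);print(M.T@(np.array([552.4,204.4,102])-s["position"]))
E
```

```text
clock: 2.1
position: [549.2, 205.4, 225.1]
ee_rot: [0.987, 0.164, -0.0, 0.0]
contact_force: [0.0, 0.4, -1.0]
gripper_width: 85.4
grasp_force: 0.0
[549.17949311 205.38536725 225.07367126] 0.328654524323829 [-5.44895279e-04  7.12572102e-05 -9.99999849e-01] [ 0.01794214  0.44999691 -1.01555325]
[  2.79715226   1.96334068 123.0723056 ]
```

```bash
python3 -m pendant '[[0.0028,0.002,0.03,0,0,0,0.05],[0,0,0.033,0,0,0,0.05],[0,0,0.03,0,0,0,0.05],[0,0,0.02,0,0,0,0.04],[0,0,0.01,0,0,0,0.04],[0,0,0,0,0,0,0.03],[0,0,0,0,0,0,0.02]]'
python3 -m pendant '[[0,0,0,0,0,0,0.0],[0,0,0,0,0,0,0.0],[0,0,0,0,0,0,0.0],[0,0,0,0,0,0,0.0],[0,0,0,0,0,0,0.0],[0,0,0,0,0,0,0.0]]'
```

```text
clock: 2.8
position: [553.3, 205.1, 103.4]
ee_rot: [0.986, 0.164, 0.001, -0.0]
contact_force: [-0.6, 1.0, 0.9]
gripper_width: 19.9
grasp_force: 0.0
clock: 3.4
position: [552.7, 204.3, 102.4]
ee_rot: [0.986, 0.164, 0.0, -0.0]
contact_force: [0.1, 0.0, -0.1]
gripper_width: -0.1
grasp_force: 0.1
```

```bash
python3 - <<'E'
from h import *
d=arm.get_image("wrist");e=arm.get_image("side")
a=crop(d["image"][:,:,::-1],190,100,270,200,2);b=crop(e["image"][:,:,::-1],260,200,80,80,5)
c=np.zeros((400,940,3),np.uint8);c[:,:540]=a;c[:,540:]=b;cv2.imwrite("pics/g1.png",cv2.resize(c,(800,340)));print(d["xyz"],d["rotation"])
E
```

```text
[623.08767087 228.5286859  251.04342242] [ 0.80404021 -0.57584106 -0.08598314  0.1205542 ]
```

View pics/g1.png

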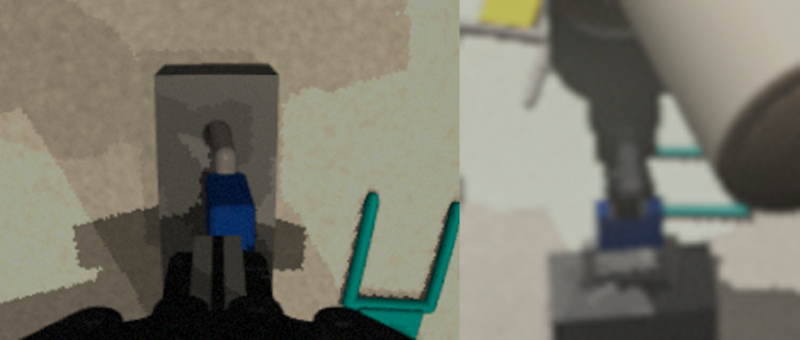

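The gripper closed on nothing. In the composite the block (about (230,210)) lies beyond the fingertips (about (222,236)), and the turquoise bolt has toppled by itself. I'll compare this with projections.

```bash
python3 - <<'E'
from h import *
X=np.array([623.08767,228.52869,251.04342]);q=[0.80404021,-0.57584106,-0.08598314,0.1205542]
s=arm.read_state();M=R.from_quat(s["ee_rot"]).as_matrix();p=s["position"];print(p,s["clock"],s["joints"])
for n,l in(("tip",[0,0,25]),("tcp",[0,0,0])):print(n,p+M@l,wpix(p+M@l,X,q).round(1),pix("side",p+M@l).round(1))
x0=[552.6,204.4,.325];c,sn=np.cos(x0[2]),np.sin(x0[2])
for l in((-20,-7,108),(20,-7,108),(20,7,108),(-20,7,108),(-20,-7,74),(20,-7,74),(20,7,74),(-20,7,74)):
  P=[x0[0]+c*l[0]-sn*l[1],x0[1]+sn*l[0]+c*l[1],l[2]];print(l,wpix(P,X,q).round(1),pix("side",P).round(1))
# finger/camera consistency at start
Rc=R.from_quat(q);print("cam in tool",M.T@(X-p),"cam axes in tool",(M.T@Rc.as_matrix()).round(3).tolist())
def T(u,v):return 190+u/.851/2,100+v/.851/2
for n,(u,v) in dict(leg1=(372,195),leg2=(458,205),c1=(350,300),c2=(432,305)).items():
  print(n,wat(*T(u,v),4,X,q).round(0))
E
python3 - <<'E'
from h import *
d=arm.get_image("wrist");im=d["image"][:,:,::-1];cv2.imwrite("pics/g2.png",crop(im,270,150,100,100,6))
E
```

```text
[552.7808441  204.37463785 102.34226166] 3.5 [ 6.28750736e-01  4.38595359e-01 -2.43768505e-01  8.08878271e-05
 -8.88389797e-01  1.27126355e+00]
tip [552.78262977 204.37399598  77.34226173] [317.8 229.9] [[299.2 256.6]]
tcp [552.7808441  204.37463785 102.34226166] [317.8 248.3] [[299.  250.4]]
(-20, -7, 108) [330.4 285.5] [[307.  246.2]]
(20, -7, 108) [331.9 217.5] [[290.6 247.3]]
(20, 7, 108) [303.6 217.4] [[290.9 251.8]]
(-20, 7, 108) [304.7 285.4] [[307.4 250.7]]
(-20, -7, 74) [328.4 256.5] [[307.1 254.7]]
(20, -7, 74) [329.4 197.2] [[291.1 255.8]]
(20, 7, 74) [306.  197.1] [[291.4 260.3]]
(-20, 7, 74) [306.7 256.5] [[307.5 259.2]]
cam in tool [ 7.43489328e+01 -1.15616821e-01 -1.48696756e+02] cam axes in tool [[-0.001, -0.956, -0.293], [1.0, -0.001, 0.0], [-0.001, -0.293, 0.956]]
leg1 [562. 123.   4.]
leg2 [572.  73.   4.]
c1 [501. 108.   4.]
c2 [511.  57.   4.]
```

View pics/g2.png

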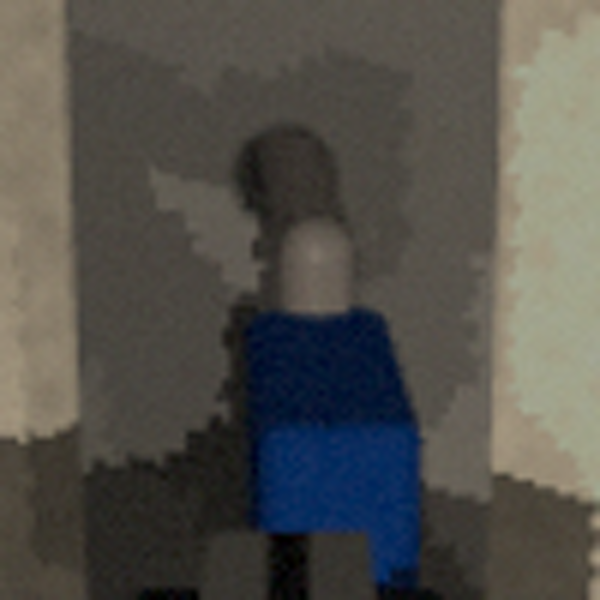

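The closed fingertips (crop row 535) are drawn over the block's top. They really end near z≈109, about 30 mm shorter than expected, and both the open-finger geometry in w1 and the side view agree. The block is also about 4 mm to tool +y and 2.5 mm to −x. I'll open up, shift, and go down carefully.

```bash
python3 -m pendant '[[0,0,-0.01,0,0,0,0.05],[0,0,-0.01,0,0,0,0.05],[-0.0025,0.004,0,0,0,0,0.05],[0,0,0,0,0,0,0.05],[0,0,0.015,0,0,0,0.05],[0,0,0.015,0,0,0,0.05]]'
python3 -m pendant '[[0,0,0.007,0,0,0,0.05],[0,0,0.007,0,0,0,0.05],[0,0,0,0,0,0,0.05]]'
python3 - <<'E'
from h import *
d=arm.get_image("wrist");im=d["image"][:,:,::-1];cv2.imwrite("pics/g3.png",crop(im,220,150,200,130,4))
E
```

```text
clock: 4.15
position: [551.7, 199.7, 92.3]
ee_rot: [0.987, 0.164, 0.0, -0.0]
contact_force: [0.7, -0.8, -0.0]
gripper_width: 49.4
grasp_force: 0.0
clock: 4.45
position: [551.2, 199.4, 77.4]
ee_rot: [0.986, 0.164, -0.001, 0.0]
contact_force: [0.6, 0.5, -0.7]
gripper_width: 50.3
grasp_force: 0.0
```

View pics/g3.png

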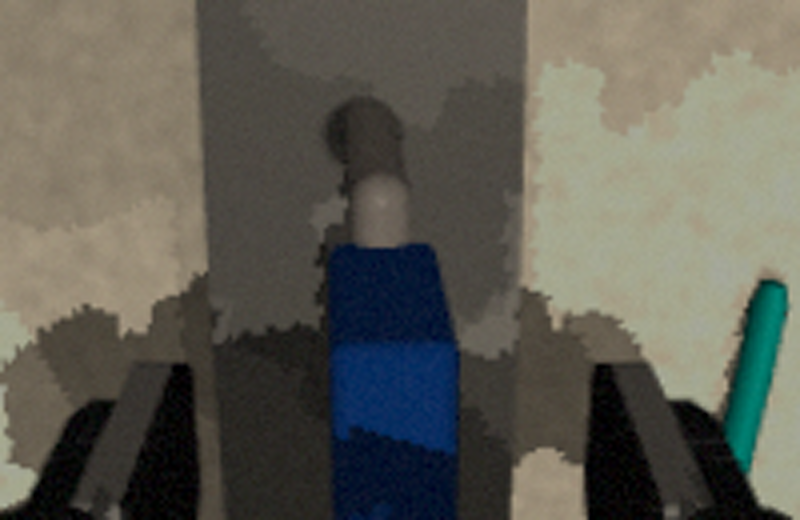

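The fingers now straddle the block: inner edges at crop 192 and 590, block at 332–458, so it is centred. I go down a little more and close.

```bash
python3 -m pendant '[[0,0.0004,0.005,0,0,0,0.04],[0,0,0,0,0,0,0.025],[0,0,0,0,0,0,0.015],[0,0,0,0,0,0,0],[0,0,0,0,0,0,0],[0,0,0,0,0,0,0],[0,0,0,0,0,0,0],[0,0,0,0,0,0,0]]'
```

```text
clock: 5.3
position: [551.5, 200.7, 73.6]
ee_rot: [0.986, 0.164, 0.0, -0.001]
contact_force: [-2.8, 4.5, 0.2]
gripper_width: 13.2
grasp_force: 58.1
```

```bash
python3 -m pendant '[[0,0,-0.01,0,0,0,0],[0,0,-0.02,0,0,0,0],[0,0,-0.03,0,0,0,0],[0,0,-0.03,0,0,0,0],[0,0,-0.03,0,0,0,0],[0,0,0,0,0,0,0]]'
python3 -m pendant '[[-0.008,0.021,0,0,0,0,0],[-0.0157,0.0418,0,0,0,0,0],[-0.0157,0.0418,0,0,0,0,0],[-0.0157,0.0418,0,0,0,0,0],[-0.0157,0.0418,0,0,0,0,0],[-0.0157,0.0418,0,0,0,0,0],[-0.0157,0.0418,0,0,0,0,0],[-0.0157,0.0418,0,0,0,0,0],[-0.008,0.021,0,0,0,0,0],[0,0,0,0,0,0,0],[0,0,0,0,0,0,0]]'
python3 - <<'E'
from h import *
d=arm.get_image("wrist");im=d["image"][:,:,::-1];cv2.imwrite("pics/h1full.png",im);e=arm.get_image("side")["image"][:,:,::-1];cv2.imwrite("pics/h1side.png",e)
s=arm.read_state();np.savez("h1.npz",xyz=d["xyz"],rot=d["rotation"],p=s["position"],r=s["ee_rot"])
M=R.from_quat(s["ee_rot"]).as_matrix();print(s["clock"],s["position"],np.arctan2(M[1,0],M[0,0]),M[2],s["contact_force"],s["grasp_force"],s["joints"])
cv2.imwrite("pics/h1.png",crop(im,220,100,200,150,4))
E
```

```text
clock: 5.9
position: [554.3, 200.1, 198.6]
ee_rot: [0.986, 0.164, 0.005, -0.001]
contact_force: [0.3, 0.0, -1.4]
gripper_width: 13.5
grasp_force: 58.6
clock: 7.0
position: [540.0, -158.3, 192.3]
ee_rot: [0.987, 0.163, -0.001, -0.0]
contact_force: [-0.1, -0.0, -2.1]
gripper_width: 13.0
grasp_force: 58.6
7.1 [ 540.51324184 -157.24017373  192.80541086] 0.3298826119706198 [-9.44688666e-04 -5.23965224e-04 -9.99999417e-01] [-0.09835506  0.15377174 -1.06420002] 58.62931251525879 [ 4.62969284e-03  3.06085855e-01 -1.95226514e-01 -2.21798756e-04
 -1.07054656e+00  1.89615549e+00]
```

View pics/h1.png

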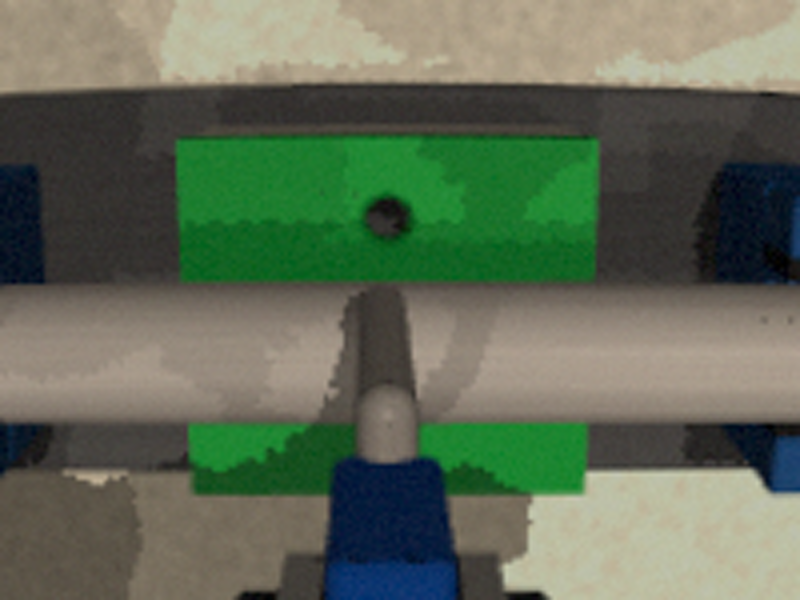

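Wrist view: the hole is at crop (387,217), the leg tip at about (382,292), plate corners at (178,138), (599,138), (193,494) and (584,494), and tube edges at rows 284 and 422.

```bash
python3 - <<'E'
from h import *
z=np.load("h1.npz");X,q,p=z["xyz"],z["rot"],z["p"];M=R.from_quat(z["r"]).as_matrix()
T=lambda u,v:(220+(u+.5)/4-.5,100+(v+.5)/4-.5)
tl=lambda P:(M.T@(np.array(P)-p)).round(1)
L=lambda n,u,v,zz:print(n,wat(*T(u,v),zz,X,q).round(1),"tool",tl(wat(*T(u,v),zz,X,q)))
for n,u,v in(("+x-y",178,138),("+x+y",599,138),("-x-y",193,494),("-x+y",584,494),("hole",387,217)):L(n,u,v,50)
for zz in(124,129,134):L("tip centre z%d"%zz,382,291,zz)
L("crown end z+64",387,392,193);
for n,u,v in(("tubeL hi",0,284),("tubeR hi",800,284),("tubeL lo",0,422),("tubeR lo",800,422)):L(n,u,v,77)
# predicted far leg tip & silhouettes if nominal
for zz in(124,129,134):
  for y in(-4,0,4):
    w=wpix(p+M@[25,y,p[2]-zz],X,q);print("pred tip",zz,y,((w+.5-[220,100])*4-.5).round(0))
for y in(-7,7):
  w=wpix(p+M@[20,y,p[2]-(129+98)],X,q);print("block top edge",((w+.5-[220,100])*4-.5).round(0))
# tube axis via camera planes: silhouettes
for u in(0,400,800):
  r=[]
  for v in(284,422):
    P=wat(*T(u,v),0,X,q)-X;r.append(P/np.linalg.norm(P))
  b=r[0]+r[1];b/=np.linalg.norm(b);print("tube axis at z77",u,tl(X+b*(77-X[2])/b[2]))
E
```

```text
+x-y [568.2 -95.2  50. ] tool [ 46.4 -49.6 142.8]
+x+y [ 600.1 -189.5   50. ] tool [ 46.   49.9 142.7]
-x-y [ 482.7 -124.    50. ] tool [-43.8 -50.1 142.9]
-x+y [ 514.7 -218.5   50. ] tool [-44.1  49.7 142.8]
hole [ 565.6 -148.3   50. ] tool [ 26.8  -0.3 142.8]
tip centre z124 [ 564.1 -148.2  124. ] tool [25.3 -0.9 68.8]
tip centre z129 [ 565.1 -147.9  129. ] tool [26.4 -0.9 63.8]
tip centre z134 [ 566.2 -147.5  134. ] tool [27.5 -0.8 58.8]
crown end z+64 [ 566.8 -148.5  193. ] tool [27.8  0.2 -0.2]
tubeL hi [528.6 -68.9  77. ] tool [ 17.5 -87.4 115.8]
tubeR hi [ 586.5 -239.7   77. ] tool [ 16.9  93.  115.7]
tubeL lo [496.6 -76.6  77. ] tool [-15.3 -90.5 115.9]
tubeR lo [ 556.4 -253.2   77. ] tool [-16.   96.  115.8]
pred tip 124 -4 [365. 293.]
pred tip 124 0 [387. 292.]
pred tip 124 4 [409. 292.]
pred tip 129 -4 [364. 299.]
pred tip 129 0 [387. 299.]
pred tip 129 4 [410. 299.]
pred tip 134 -4 [364. 305.]
pred tip 134 0 [387. 305.]
pred tip 134 4 [410. 305.]
block top edge [315. 564.]
block top edge [453. 564.]
tube axis at z77 0 [  1.3 -88.9 115.9]
tube axis at z77 400 [  0.7   2.6 115.8]
tube axis at z77 800 [  0.7  94.5 115.8]
```

Bolt versus stand in tool axes: it needs about +0.6 in x and +0.4 in y, with yaw already aligned and tilt about 1°. I'll shift and descend to just above the plate.

```bash
python3 -m pendant '[[0.0006,0.0004,0,0,0,0,0],[0,0,0.015,0,0,0,0],[0,0,0.015,0,0,0,0],[0,0,0.015,0,0,0,0],[0,0,0.01,0,0,0,0],[0,0,0.01,0,0,0,0],[0,0,0,0,0,0,0],[0,0,0,0,0,0,0]]'
python3 - <<'E'
from h import *
d=arm.get_image("wrist");im=d["image"][:,:,::-1]
s=arm.read_state();np.savez("h2.npz",xyz=d["xyz"],rot=d["rotation"],p=s["position"],r=s["ee_rot"])
M=R.from_quat(s["ee_rot"]).as_matrix();print(s["clock"],s["position"],np.arctan2(M[1,0],M[0,0]),M[2],s["contact_force"],s["grasp_force"])
cv2.imwrite("pics/h2.png",crop(im,250,110,140,110,5))
E
```

```text
clock: 7.9
position: [541.9, -158.0, 128.6]
ee_rot: [0.986, 0.164, 0.0, 0.0]
contact_force: [0.6, -1.0, -0.3]
gripper_width: 12.7
grasp_force: 58.6
7.95 [ 542.09786728 -158.10071596  128.92764222] 0.3296817654740223 [ 1.05629528e-03  7.04887323e-04 -9.99999194e-01] [ 0.69886772  0.04090174 -1.68031112] 58.59376788139343
```

View pics/h2.png

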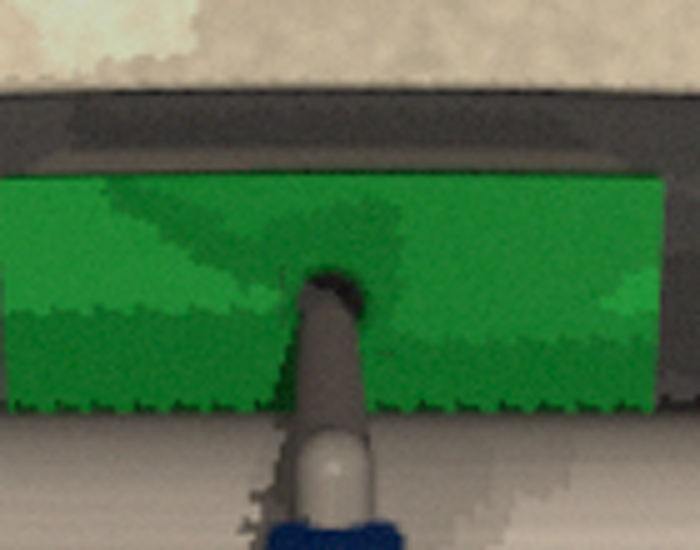

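Leg tip is at crop (324,285) and the hole centre at about (332,300), so it needs about +1 mm in tool y. From here I feel down slowly.

```bash
python3 -m pendant '[[0,0.0009,0.003,0,0,0,0],[0,0,0.003,0,0,0,0],[0,0,0.003,0,0,0,0],[0,0,0,0,0,0,0]]'
python3 -m pendant '[[0,0,0.002,0,0,0,0],[0,0,0.002,0,0,0,0],[0,0,0.001,0,0,0,0],[0,0,0,0,0,0,0]]'
python3 -m pendant '[[0,0,0.001,0,0,0,0],[0,0,0.001,0,0,0,0],[0,0,0,0,0,0,0]]'
```

```text
clock: 8.35
position: [541.4, -159.0, 118.8]
ee_rot: [0.986, 0.164, -0.001, -0.0]
contact_force: [0.6, 0.7, -1.9]
gripper_width: 12.8
grasp_force: 58.6
clock: 8.75
position: [541.7, -158.9, 114.1]
ee_rot: [0.986, 0.164, -0.0, -0.0]
contact_force: [-0.1, 1.3, -0.7]
gripper_width: 13.2
grasp_force: 58.6
clock: 9.05
position: [541.7, -158.9, 112.2]
ee_rot: [0.986, 0.164, -0.0, -0.0]
contact_force: [0.7, 0.6, -2.0]
gripper_width: 13.1
grasp_force: 58.6
```

```bash
python3 -m pendant '[[0,0,0.001,0,0,0,0],[0,0,0.001,0,0,0,0],[0,0,0,0,0,0,0]]'
python3 -m pendant '[[0,0,0.001,0,0,0,0],[0,0,0.001,0,0,0,0],[0,0,0,0,0,0,0]]'
python3 -m pendant '[[0,0,0.001,0,0,0,0],[0,0,0.001,0,0,0,0],[0,0,0,0,0,0,0]]'
```

```text
clock: 9.35
position: [541.7, -159.0, 110.1]
ee_rot: [0.986, 0.164, -0.0, -0.0]
contact_force: [-0.4, -0.5, -1.8]
gripper_width: 13.0
grasp_force: 58.6
clock: 9.65
position: [541.7, -159.0, 108.1]
ee_rot: [0.986, 0.164, -0.0, -0.0]
contact_force: [-0.7, -0.3, -1.9]
gripper_width: 13.0
grasp_force: 58.6
clock: 9.95
position: [541.7, -159.0, 106.1]
ee_rot: [0.986, 0.164, -0.0, -0.0]
contact_force: [-0.5, -0.3, -1.4]
gripper_width: 13.1
grasp_force: 58.6
```

The legs are in the holes with no force. I continue until the crown touches the tube.

```bash
for i in 1; do :; done; python3 -m pendant '[[0,0,0.001,0,0,0,0],[0,0,0.001,0,0,0,0],[0,0,0.001,0,0,0,0],[0,0,0,0,0,0,0]]'
python3 -m pendant '[[0,0,0.001,0,0,0,0],[0,0,0.001,0,0,0,0],[0,0,0.001,0,0,0,0],[0,0,0,0,0,0,0]]'
python3 -m pendant '[[0,0,0.001,0,0,0,0],[0,0,0.001,0,0,0,0],[0,0,0,0,0,0,0]]'
python3 -m pendant '[[0,0,0.001,0,0,0,0],[0,0,0.001,0,0,0,0],[0,0,0,0,0,0,0]]'
```

```text
clock: 10.35
position: [541.7, -159.0, 103.1]
ee_rot: [0.986, 0.164, -0.0, -0.0]
contact_force: [0.5, -0.5, -1.7]
gripper_width: 12.9
grasp_force: 58.6
clock: 10.75
position: [541.7, -159.0, 100.1]
ee_rot: [0.986, 0.164, -0.0, -0.0]
contact_force: [0.3, 0.1, -1.7]
gripper_width: 13.1
grasp_force: 58.6
clock: 11.05
position: [541.7, -158.9, 98.1]
ee_rot: [0.986, 0.164, -0.0, -0.0]
contact_force: [0.4, 0.0, -1.6]
gripper_width: 13.1
grasp_force: 58.6
clock: 11.35
position: [541.9, -159.0, 96.5]
ee_rot: [0.986, 0.164, 0.0, 0.0]
contact_force: [-1.1, 0.3, -0.2]
gripper_width: 13.1
grasp_force: 59.0
```

```bash
python3 -m pendant '[[0,0,0.001,0,0,0,0],[0,0,0.001,0,0,0,0],[0,0,0,0,0,0,0]]'
python3 -m pendant '[[0,0,0.001,0,0,0,0],[0,0,0.001,0,0,0,0],[0,0,0,0,0,0,0]]'
python3 -m pendant '[[0,0,0.001,0,0,0,0],[0,0,0,0,0,0,0]]'
python3 -m pendant '[[0,0,0.001,0,0,0,0],[0,0,0,0,0,0,0]]'
```

```text
clock: 11.65
position: [542.0, -159.0, 95.8]
ee_rot: [0.986, 0.164, 0.0, 0.0]
contact_force: [-2.5, 0.8, 6.5]
gripper_width: 13.1
grasp_force: 60.0
clock: 11.95
position: [542.0, -159.0, 94.1]
ee_rot: [0.986, 0.164, 0.0, 0.0]
contact_force: [-4.4, 1.5, 7.9]
gripper_width: 12.9
grasp_force: 60.1
clock: 12.15
position: [542.0, -159.1, 93.1]
ee_rot: [0.986, 0.164, 0.0, 0.0]
contact_force: [-2.5, 1.8, 8.3]
gripper_width: 13.0
grasp_force: 60.1
clock: 12.35
position: [542.0, -159.1, 92.1]
ee_rot: [0.986, 0.164, 0.0, 0.0]
contact_force: [-3.2, 1.8, 9.5]
gripper_width: 12.9
grasp_force: 60.1
```

```bash
python3 -m pendant '[[-0.0004,0,0.001,0,0,0,0],[0,0,0,0,0,0,0]]'
python3 -m pendant '[[0,0,0.001,0,0,0,0],[0,0,0,0,0,0,0]]'
python3 -m pendant '[[0,0,0.0005,0,0,0,0],[0,0,0,0,0,0,0]]'
python3 -m pendant '[[0,0,0.0005,0,0,0,0],[0,0,0,0,0,0,0]]'
```

```text
clock: 12.55
position: [542.0, -159.0, 91.2]
ee_rot: [0.986, 0.164, 0.001, 0.0]
contact_force: [-1.5, 2.7, 8.1]
gripper_width: 12.7
grasp_force: 60.1
clock: 12.75
position: [542.0, -159.1, 90.2]
ee_rot: [0.986, 0.164, 0.001, 0.0]
contact_force: [-2.7, 2.2, 8.1]
gripper_width: 12.7
grasp_force: 60.1
clock: 12.95
position: [542.0, -159.0, 89.7]
ee_rot: [0.986, 0.164, 0.001, 0.0]
contact_force: [-3.1, 2.4, 8.4]
gripper_width: 13.1
grasp_force: 60.1
clock: 13.15
position: [542.0, -159.1, 89.2]
ee_rot: [0.986, 0.164, 0.001, 0.0]
contact_force: [-2.6, 2.6, 8.1]
gripper_width: 12.9
grasp_force: 60.2
```

```bash
python3 -m pendant '[[0,0,0.0005,0,0,0,0],[0,0,0,0,0,0,0]]'
python3 -m pendant '[[0,0,0.0005,0,0,0,0],[0,0,0,0,0,0,0]]'
```

```text
clock: 13.35
position: [542.0, -159.1, 89.1]
ee_rot: [0.986, 0.164, 0.001, 0.0]
contact_force: [-3.5, 2.5, 10.3]
gripper_width: 13.3
grasp_force: 60.5
clock: 13.55
position: [542.1, -159.1, 89.1]
ee_rot: [0.986, 0.164, 0.001, 0.001]
contact_force: [-4.6, 3.7, 12.7]
gripper_width: 13.1
grasp_force: 60.8
```

```bash
python3 -m pendant '[[0,0,0.0008,0,0,0,0],[0,0,0,0,0,0,0],[0,0,0,0,0,0,0]]'
python3 -m pendant '[[0,0,0.0008,0,0,0,0],[0,0,0,0,0,0,0],[0,0,0,0,0,0,0]]'
```

```text
clock: 13.85
position: [542.1, -159.1, 89.0]
ee_rot: [0.986, 0.165, 0.001, 0.001]
contact_force: [-5.8, 3.5, 16.8]
gripper_width: 12.9
grasp_force: 61.4
clock: 14.15
position: [542.1, -159.1, 88.9]
ee_rot: [0.986, 0.165, 0.001, 0.001]
contact_force: [-6.9, 5.1, 20.3]
gripper_width: 12.8
grasp_force: 61.9
```

The tube has bottomed: no travel from 12 to 20 N. I relax, release and retreat.

```bash
python3 -m pendant '[[0,0,-0.001,0,0,0,0],[0,0,-0.001,0,0,0,0],[0,0,0,0,0,0,0]]'
python3 -m pendant '[[0,0,0,0,0,0,0.02],[0,0,0,0,0,0,0.03],[0,0,0,0,0,0,0.04],[0,0,0,0,0,0,0.045],[0,0,0,0,0,0,0.045]]'
python3 -m pendant '[[0,0,-0.005,0,0,0,0.045],[0,0,-0.01,0,0,0,0.045],[0,0,-0.02,0,0,0,0.045],[0,0,-0.03,0,0,0,0.045],[0,0,-0.04,0,0,0,0.045],[0,0,-0.03,0,0,0,0.045],[0,0,0,0,0,0,0.045],[0,0,0,0,0,0,0.045]]'
python3 - <<'E'
from h import *
d=arm.get_image("wrist");im=d["image"][:,:,::-1].astype(int);X,q=d["xyz"],d["rotation"]
m=((im[:,:,0]>im[:,:,2]+40)&(im[:,:,0]>im[:,:,1]+30)).astype(np.uint8);n,l,st,c=cv2.connectedComponentsWithStats(m)
s=arm.read_state();print(s["position"],s["contact_force"],s["gripper_width"])
for i in range(1,n):
  if st[i,4]>60:print(st[i],c[i])
sx=np.array([542.0,-159.1]);cc,sn=np.cos(.3297),np.sin(.3297)
for dz in(0,8):
  pts=[wpix([sx[0]+cc*a-sn*b,sx[1]+sn*a+cc*b,124+dz],X,q) for a,b in((20,-7),(20,7),(-20,-7),(-20,7))];print(dz,np.round(pts,1).tolist())
cv2.imwrite("pics/end.png",im.astype(np.uint8))
E
```

```text
clock: 14.45
position: [542.0, -159.1, 89.1]
ee_rot: [0.986, 0.164, 0.001, 0.0]
contact_force: [-4.3, 3.0, 11.1]
gripper_width: 13.1
grasp_force: 60.4
clock: 14.95
position: [541.4, -159.2, 86.4]
ee_rot: [0.986, 0.164, -0.0, -0.0]
contact_force: [0.3, 0.1, -0.1]
gripper_width: 44.6
grasp_force: 0.0
clock: 15.75
position: [541.6, -159.0, 223.1]
ee_rot: [0.987, 0.164, 0.001, 0.0]
contact_force: [0.2, 0.2, -0.1]
gripper_width: 44.8
grasp_force: 0.0
[ 540.90092896 -158.9680719   221.70644779] [-0.38211632 -0.07567565 -0.45834928] 44.77527615305687
[407 147  21  14 266] [417.47744361 153.29323308]
[311 169  17  46 727] [318.65061898 191.05502063]
[204 202  20  12 184] [213.45108696 207.45108696]
[403 202  21  12 217] [413.05529954 207.0921659 ]
0 [[326.4, 171.5], [309.3, 171.5], [326.1, 217.3], [309.8, 217.3]]
8 [[326.7, 173.6], [309.1, 173.6], [326.4, 220.7], [309.5, 220.7]]
```

```bash
python3 -c "
from bench import arm
print(arm.job_done())"
```

```text
the job is handed in; nothing more can be done
None
```

The blue U-bolt is through both plate holes with its crown on the tube and the tube pushed down until it stopped (no further travel from 12 to 20 N). The bolt is released and the arm is clear; I handed the job in at about 16 s, with no verdict returned. The turquoise look-alike was lying flat by the end; it stood upright in the first pictures, and I never felt a contact near it.

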